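Set the beam tester to green and start the test

ROBOT

A 7-joint arm with a two-finger parallel gripper is mounted at the origin on the work surface. World frame = base frame: x ahead of the robot, y to its left, z up, the work surface at z = 0. Lengths are in mm, angles in rad, forces in N, time in s.
With the tool pointing down it reaches from about 425 to 975 mm from the base axis. Payload 16.7 kg.
Tool frame: the origin (TCP) lies on the centre line of the jaws, within the pads' length; the fingertips stand 11 mm ahead of it and the grasp point (between the pads) lies 8 mm behind it; z points along the fingers, y is the direction in which the jaws open and shut (so a half turn about z gives the same grasp; the last joint's range is limited). The gripper opens to 85 mm and grips with 20 to 120 N. Pads are 22 mm wide; open, the fingers measure 114 mm over their backs; the gripper's body (76 mm by 85 mm) begins 54 mm behind the grasp point. The pads swing forward as they close: fully open they stand 13 mm farther back than shut.
Start: joints at [-1.458, 0.426, 0.074, 1.606, -0.034, 1.111, -0.067], TCP at [174.71, 651.96, 220.302] pointing down, gripper open.
Joint ranges: [-2.85, 2.85], [-0.5, 2.14], [-1.23, 1.37], [0.21, 2.46], [-1.02, 4.16], [0.16, 2.05], [-2.73, 2.73]. Speed limits (rad/s): [1.89, 1.89, 2.39, 2.39, 3.01, 3.01, 3.01].

INTERFACE

Orientations are given as a 3x3 rotation matrix whose columns are the frame's x, y, z axes.
In Python, from bench import ctrl, optics gives the robot as it stands.
- The arm moves only by the shell command python3 -m jog 'ROWS' [FORCE]. ROWS is JSON, a list of rows, each an object of numbers: "x", "y", "z": the shift along the world's x, y, z scaled (see below); "ax", "ay", "az": the turn, a rotation vector about the world's x, y, z scaled (see below); "claw": the opening, from 0 (shut) to 1 (fully open). In form: [{"x": .., "y": .., "z": .., "ax": .., "ay": .., "az": .., "claw": ..}, ...]. A call has 1 to 5 rows; each row is the pose to reach, as a shift and turn from the pose measured when the call began, turning the shorter way round; what a row does not reach only later rows make up. The controller multiplies each number of a shift by 0.5 m and each number of a turn by 180 degrees. A row lasts 1/12 s, in which the tool goes at most 41.7 mm and 7.16 degrees, less where a joint would pass 70% of its speed; a pose out of reach is approached as far as the arm can. A call with a number of a shift or a turn outside -1 to 1 is refused whole. A call with a gripper value outside its range is refused whole. The fingers move at their own pace and stop on an object; FORCE is the grip in N (left out, the last holds). Time passes only in rows, so rows that repeat a pose let the fingers close. It gives the time, the measured TCP pose, the force and the opening at its end, in the units of the state.
- ctrl.sense(): the state, without advancing time (a new reading comes with each control period).
- optics.get_image(name): name is "side" or "top" or "wrist"; returns a dict with "pixels" (480x640x3 uint8, blue, green, red), "depth" (480x640 float32, mm along the optical axis (not along the pixel's ray), 0 where there is no reading), "K" (3x3 intrinsics, pixels), "eye" and "orientation" of the camera in the world; the wrist camera has in their place "hand_eye" (4x4, takes a point from camera to tool coordinates, whose origin is the TCP and whose axes are the flange's). Camera axes: x right, y down, z forward; pixel columns grow to the right and rows downward; lengths in mm; the calibration is good to about 2 mm. A picture is of the moment at which its call begins: read the wrist's pose just before it.
- ctrl.hand_in(): hands the job in, once; it reports no verdict.
The state is a dict: "time": time; "q": joint angles; "dq": joint speeds; "joint_torque": joint torques, N m; "tcp_pos": TCP position; "eef_rot": TCP orientation; "contact_force": force on the tool from outside, world axes, zero at the start; "torque": the same for the moment, N m; "opening": opening from 0.0 (shut) to 1.0 (fully open).
Only numpy, scipy, OpenCV 4.12 (cv2) and the standard library are available. Lean on these libraries where they do the work, as an engineer would, in place of code of your own. Each camera call takes 0.05 s, during which the arm holds its last target.

TASK

On the low white beam test unit, push the orange tab of the rotary selector around with a fingertip until it points squarely at the green mark; then press the white test button all the way down and let it come back up. Leave the selector at green, do not press the button before it is set, and do not pick up or disturb any of the loose things on the unit and around it.

Things in the scene. Friction and masses are not known exactly. Their poses are not given: they have to be found in the camera images.
- unit: the beam test unit, fixed to the table: low flat case 230 mm (its x) by 330 mm (its y), white with a grey top 45 mm above the table; origin at the centre of its underside; its -x side faces the robot, more or less
- selector (a joint): selector angle, rad, counter-clockwise from above; 0 is the small black parking mark (it starts within 0.25 of it). The four coloured marks lie at -1.1, -0.55, 0.55 and 1.1, in an order that varies, so it may have to turn either way. Stops at -1.35 and 1.35. It turns stiffly, with about 2 to 3 N at the tab, stays where it is left and can be pushed back if it goes too far
- tab (a point): middle of the selector's upright orange tab, 77 mm from its axis, 81 mm above the table. The tab is a fin 30 mm long (62 to 92 mm from the axis), 8 mm thick, from 58 to 104 mm above the table, its faces square to the turning direction. Site x axis: radially outwards, where the tab points; z up
- axis (a point): point on the selector's upright turning axis, at the top of its hub, 76 mm above the table. The dark steel disc under it is 116 mm across, top 23 mm above the unit's top; the tab stands at its rim
- green_mark: green round mark, 24 mm across, flat on the unit's top, 106 mm from the selector's axis; origin at its centre. The tab is to point at it
- yellow_mark: yellow round mark of the same kind
- blue_mark: blue round mark of the same kind
- white_mark: white round mark of the same kind
- test_button (a joint): travel of the test button, m: 0 up, 0.006 all the way down; spring return, about 5 N when fully down
- test_button_top (a point): centre of the top face of the white test button, 30 mm across, in a black housing on the front right of the unit's top; it is pressed straight down
- filter_pot: small round closed jar, 30 mm across, 42 mm tall, standing on the rear right of the unit's top (origin: centre of its underside)
- lens_cap: black disc, 34 mm across, 14 mm high, lying on the rear right of the unit's top (origin: centre of its underside)
- handpiece: aluminium handpiece about 150 mm long and 32 mm thick lying on the table left of the unit (origin: underside of its middle)
- screwdriver: screwdriver lying on the table right of the unit (origin: underside of its middle)
- cleaner: closed bottle, 56 mm across, 150 mm tall, right of the unit (origin: centre of its underside)
- wrench: steel wrench lying on the table left of the unit (origin: underside of its middle)

How it is judged (in metres and radians):
On the way, in this order (a step that is already met when the one before it is completed fails the run):
1. the selector rests at the green mark, button not yet pressed (y of green_mark in the frame of tab between -0.011 and 0.011 m and x of green_mark in the frame of tab above 0 m and value of joint test_button below 0.002 m and velocity of joint selector between -0.1 and 0.1 rad/s), for 0.2 s.
2. the test button is pressed down with the selector at green (y of green_mark in the frame of tab between -0.011 and 0.011 m and x of green_mark in the frame of tab above 0 m and value of joint test_button above 0.0045 m), for 0.04 s.
At the end, for the whole second after the job is handed in: the tab points at the green mark (the mark's centre within 11 mm to either side of the tab's middle line) and is at rest, and the test button, pressed at least 4.5 of its 6 mm after that, is up again (within 1.5 mm) (y of green_mark in the frame of tab between -0.011 and 0.011 m and x of green_mark in the frame of tab above 0 m and value of joint test_button below 0.0015 m and velocity of joint selector between -0.05 and 0.05 rad/s); the robot touches nothing.
It fails at once if the test button is pressed (more than 3 mm) while the selector is not at green (value of joint test_button above 0.003 m and not (y of green_mark in the frame of tab between -0.011 and 0.011 m and x of green_mark in the frame of tab above 0 m)).
It fails at once if a loose thing is lifted, carried or shoved by more than 20 mm (distance of any of filter_pot, lens_cap, handpiece, screwdriver, cleaner, wrench from where it was at the start of the episode above 0.02 m).
It also fails if it takes over 50 s, if anything falls off the work surface, if the arm or the gripper's body presses on something with over 40 N, if the wrist force passes 120 N, or if a joint passes its speed limit or range.

## Working session

There is one attempt and no reset: what is moved stays moved. The work goes in short steps, Python scripts to look and compute and a shell command to move; the robot and the scene stay as the last step left them, time stands still between calls to the robot, and variables do not carry over. Pictures are saved under pics/ and viewed, and the job is handed in when it is done.

```bash
mkdir -p pics; ls
python3 - <<'E'
from bench import ctrl, optics
import cv2,pickle
s=ctrl.sense(); print(s)
for n in ("top","side"):
    d=optics.get_image(n); cv2.imwrite(f"pics/{n}0.png",d["pixels"]); pickle.dump(d,open(f"pics/{n}0.pkl","wb"))
    print(n,d["K"],d["eye"],d["orientation"])
E
```

```text
pics
{'time': 0.0, 'q': array([-1.45846988,  0.42673398,  0.0738749 ,  1.60661997, -0.03409326,
        1.11082155, -0.06710945]), 'dq': array([-0.0007384 , -0.0005053 ,  0.00026052,  0.00011284,  0.00016464,
       -0.00048646,  0.00067247]), 'joint_torque': array([ 6.32226056e-04, -9.49833798e+01,  3.76126796e+00, -4.63520229e+01,
        1.92586065e-02,  1.02072748e-02, -3.50446435e-06]), 'tcp_pos': array([174.65476544, 651.56125468, 219.60430302]), 'eef_rot': array([[-9.65903204e-01,  2.58903353e-01, -2.31210667e-04],
       [ 2.58903431e-01,  9.65902333e-01, -1.30244293e-03],
       [-1.13879918e-04, -1.31789503e-03, -9.99999125e-01]]), 'contact_force': array([ 0.31748225, -0.17990527, -0.09409902]), 'torque': array([-0.00199123,  0.02994833,  0.01393477]), 'opening': 0.9964541636684114}
top [[590.51540859   0.         322.49021681]
 [  0.         590.51540859 242.63339168]
 [  0.           0.           1.        ]] [ 336.34805462   38.52053109 1621.37007131] [[-0.02741246 -0.99018896  0.13701964]
 [-0.99942969  0.02444444 -0.02329742]
 [ 0.01971948 -0.13758013 -0.99029432]]
side [[612.32385557   0.         325.97205723]
 [  0.         612.32385557 237.36010451]
 [  0.           0.           1.        ]] [  44.123889   -661.01477364 1088.65612377] [[ 0.78798265 -0.47316281  0.39395469]
 [-0.61547923 -0.58831536  0.5244715 ]
 [-0.01639082 -0.65574537 -0.75480418]]
```

View pics/top0.png

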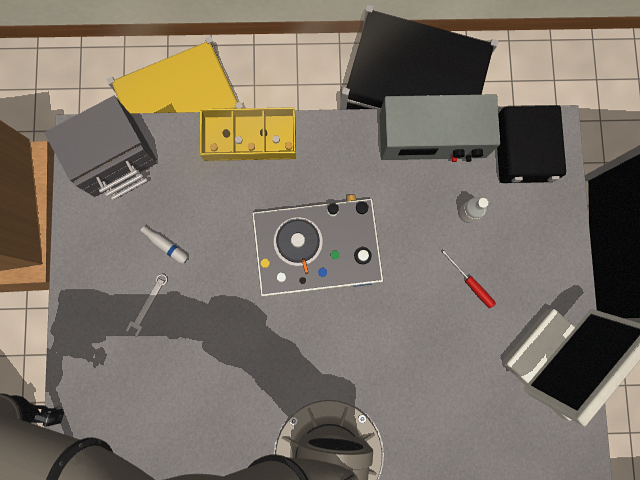

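View pics/side0.png

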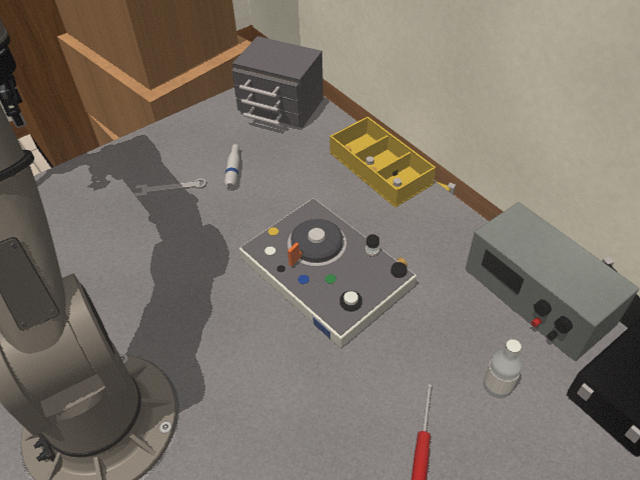

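The top view shows the hub near (298,240), the tab near (305,266), the green mark near (335,255) and the button near (362,256). In the side view the green mark is at (331,279) and the tab at (294,254). Next I'll enlarge both.

Run:
```python
import cv2,pickle,numpy as np
for n,(x0,y0,x1,y1) in dict(top=(245,190,395,302),side=(235,195,420,350)).items():
    p=pickle.load(open(f"pics/{n}0.pkl","rb"))["pixels"]
    cv2.imwrite(f"pics/{n}0c.png",cv2.resize(p[y0:y1,x0:x1],None,fx=4 if n=="side" else 5,fy=4 if n=="side" else 5,interpolation=cv2.INTER_CUBIC)[:600,:800])
```

```text
(no output)
```

View pics/top0c.png

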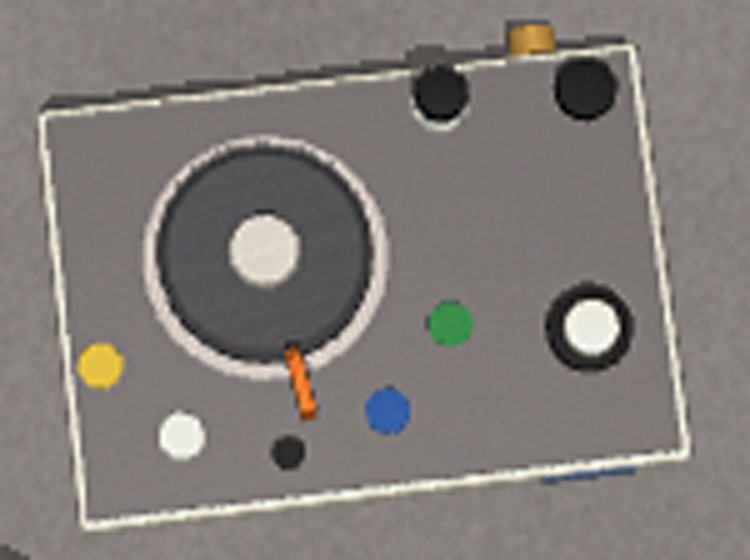

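View pics/side0c.png

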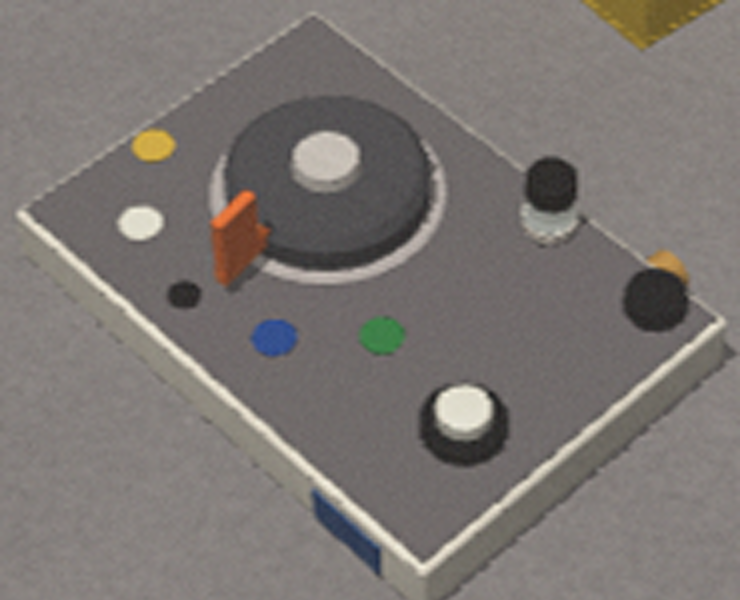

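```bash
cat > h.py <<'E'
import numpy as np
def ray(d,u,v):
    r=d["orientation"]@np.linalg.inv(d["K"])@np.array([u,v,1.]); return np.array(d["eye"]),r
def atz(d,u,v,z):
    e,r=ray(d,u,v); return e+r*(z-e[2])/r[2]
def bydepth(d,u,v):
    e,r=ray(d,u,v); return e+r*float(d["depth"][int(round(v)),int(round(u))])
def tri(*obs):
    A=np.zeros((3,3));b=np.zeros(3)
    for d,u,v in obs:
        e,r=ray(d,u,v); r=r/np.linalg.norm(r); P=np.eye(3)-np.outer(r,r); A+=P;b+=P@e
    x=np.linalg.solve(A,b)
    return x
E
python3 - <<'E'
import pickle,numpy as np
from h import *
np.set_printoptions(precision=1,suppress=True)
T=pickle.load(open("pics/top0.pkl","rb"));S=pickle.load(open("pics/side0.pkl","rb"))
o=dict(hub=((265,250),(326,157),76),green=((450,324),(382,335),45),blue=((388,411),(274,337),45),white=((182,436),(141,222),45),yellow=((101,366),(153,145),45),black=((289,453),(184,294),45),button=((592,326),(464,408),60),tabout=((308,413),(216,226),104),tabin=((293,350),(249,195),104),pot=((440,93),(551,185),87),cap=((585,88),(655,298),59))
P={}
for k,(t,s,z) in o.items():
    t=(t[0]/5+245,t[1]/5+190);s=(s[0]/4+235,s[1]/4+195)
    x=tri((T,*t),(S,*s)); P[k]=x
    print(k,x,"top@z",atz(T,*t,z)[:2],"side@z",atz(S,*s,z)[:2],"depth",bydepth(T,*t),bydepth(S,*s))
for k in ("green","blue","white","yellow","black"):
    d=(P[k]-P["hub"])[:2]; print(k,np.hypot(*d),np.arctan2(d[1],d[0]))
d=(P["tabout"]+P["tabin"])/2-P["hub"];print("tab",d,np.arctan2(d[1],d[0]))
E
```

```text
hub [561.2  65.7  73.3] top@z [558.8  66.7] side@z [562.   62.8] depth [558.4  66.6  78.8] [561.4  62.   77.2]
green [522.8 -32.4  43.8] top@z [520.6 -31.3] side@z [524.4 -34. ] depth [520.5 -31.3  45.8] [523.5 -35.1  46.8]
blue [476.7   2.3  44.3] top@z [474.6   3.3] side@z [478.6   0.9] depth [474.5   3.4  46.3] [478.   -0.   46.5]
white [466.4 112.6  44.5] top@z [464.  113.7] side@z [468.6 111.3] depth [464.  113.7  45.7] [469.6 113.1  42.5]
yellow [504.7 155.5  44.4] top@z [502.7 156.3] side@z [506.4 154.1] depth [502.3 156.1  48.2] [505.4 152.3  47.3]
black [455.7  55.8  45. ] top@z [453.4  56.8] side@z [457.9  54.8] depth [453.5  56.8  44. ] [456.7  52.7  48. ]
button [ 517.5 -107.1   63.6] top@z [ 515.9 -106.3] side@z [ 521.3 -106.1] depth [ 514.6 -105.3   70.9] [ 518.9 -108.9   65.3]
tabout [472.5  44.6 100.3] top@z [469.4  45.9] side@z [473.7  40.8] depth [472.3  46.   70.9] [474.6  42.3 101.8]
tabin [503.2  52.9  96.1] top@z [502.2  52.8] side@z [499.7  47.1] depth [506.3  53.2  67.2] [501.2  49.5 100.8]
pot [642.8 -29.4  76.4] top@z [638.8 -27.9] side@z [638.5 -36.9] depth [638.8 -27.9  87.3] [639.  -36.4  86.2]
cap [ 648.5 -109.2   51.9] top@z [ 645.3 -107.4] side@z [ 646.4 -113.8] depth [ 645.1 -107.3   59.8] [ 647.  -113.3   57.9]
green 105.35709441541587 -1.944305440729571
blue 105.63823499983133 -2.4979743733068367
white 105.83510255797258 2.681747290442084
yellow 106.11511647127068 2.132650179828012
black 106.03520792554207 -3.0480511939192567
tab [-73.4 -17.   24.9] -2.914519964656773
```

```bash
python3 -m jog '[{"x":0.2,"y":-0.36,"z":0,"ax":0,"ay":0,"az":0.05,"claw":0},{"x":0.2,"y":-0.36,"z":0,"ax":0,"ay":0,"az":0.05,"claw":0},{"x":0.2,"y":-0.36,"z":0,"ax":0,"ay":0,"az":0.05,"claw":0},{"x":0.2,"y":-0.36,"z":0,"ax":0,"ay":0,"az":0.05,"claw":0},{"x":0.2,"y":-0.36,"z":0,"ax":0,"ay":0,"az":0.05,"claw":0}]' 20
```

```text
time: 0.52
tcp_pos: [275.4, 469.3, 219.4]
eef_rot: [[-0.994, 0.105, -0.0], [0.105, 0.994, -0.002], [0.0, -0.002, -1.0]]
contact_force: [1.2, 0.1, 0.9]
opening: 0.299
```

```bash
python3 -m jog '[{"x":0.2,"y":-0.36,"z":0,"ax":0,"ay":0,"az":0.05,"claw":0},{"x":0.2,"y":-0.36,"z":0,"ax":0,"ay":0,"az":0.05,"claw":0},{"x":0.2,"y":-0.36,"z":0,"ax":0,"ay":0,"az":0.05,"claw":0},{"x":0.2,"y":-0.36,"z":0,"ax":0,"ay":0,"az":0.05,"claw":0},{"x":0.2,"y":-0.36,"z":0,"ax":0,"ay":0,"az":0.05,"claw":0}]'
python3 -m jog '[{"x":0.19,"y":-0.36,"z":0.1,"ax":0,"ay":0,"az":0.055,"claw":0},{"x":0.19,"y":-0.36,"z":0.1,"ax":0,"ay":0,"az":0.055,"claw":0},{"x":0.19,"y":-0.36,"z":0.1,"ax":0,"ay":0,"az":0.055,"claw":0},{"x":0.19,"y":-0.36,"z":0.1,"ax":0,"ay":0,"az":0.055,"claw":0},{"x":0.19,"y":-0.36,"z":0.1,"ax":0,"ay":0,"az":0.055,"claw":0}]'
python3 - <<'E'
from bench import ctrl, optics
import cv2,pickle
s=ctrl.sense(); print(s["tcp_pos"],s["eef_rot"],s["contact_force"])
d=optics.get_image("wrist"); cv2.imwrite("pics/w1.png",d["pixels"]); d["s"]=s; pickle.dump(d,open("pics/w1.pkl","wb")); print(d["K"],d["hand_eye"])
E
```

```text
time: 0.93
tcp_pos: [374.7, 289.2, 219.3]
eef_rot: [[-0.999, -0.052, -0.0], [-0.052, 0.999, -0.002], [0.0, -0.002, -1.0]]
contact_force: [1.1, 1.7, 0.3]
opening: -0.003
time: 1.35
tcp_pos: [465.9, 115.1, 267.7]
eef_rot: [[-0.975, -0.223, 0.0], [-0.223, 0.975, -0.001], [0.0, -0.001, -1.0]]
contact_force: [1.5, 1.0, 1.1]
opening: 0.005
[465.85289347 115.11574179 267.69345328] [[-9.74807897e-01 -2.23046015e-01  1.96045778e-04]
 [-2.23046089e-01  9.74807178e-01 -1.18686144e-03]
 [ 7.36178827e-05 -1.20068915e-03 -9.99999276e-01]] [1.5213321  0.95044245 1.07468224]
[[374.96793396   0.         321.35439896]
 [  0.         374.96793396 243.68247719]
 [  0.           0.           1.        ]] [[-3.80327364e-04 -9.64552824e-01 -2.63889571e-01  6.64043536e+01]
 [ 9.99999719e-01 -5.37529675e-04  5.23508784e-04  6.00332513e-01]
 [-6.46800351e-04 -2.63889297e-01  9.64552757e-01 -1.53814836e+02]
 [ 0.00000000e+00  0.00000000e+00  0.00000000e+00  1.00000000e+00]]
```

View pics/w1.png

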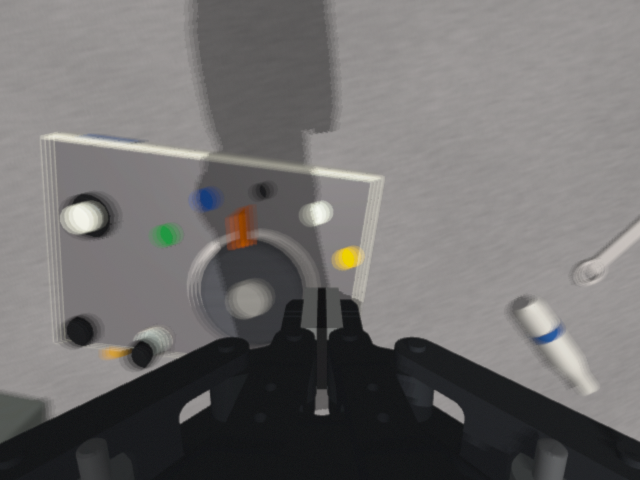

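Blurred because the arm was still settling. The tab is at (241,228) and the shut fingertips at (321,300). I'll take it again at rest.

Run:
```python
from bench import ctrl, optics
import cv2,pickle
optics.get_image("wrist");optics.get_image("wrist")
s=ctrl.sense(); print(s["tcp_pos"],s["dq"].max(),s["contact_force"])
d=optics.get_image("wrist"); cv2.imwrite("pics/w2.png",cv2.resize(d["pixels"][100:400,30:430],None,fx=2,fy=2,interpolation=cv2.INTER_CUBIC)); d["s"]=s; pickle.dump(d,open("pics/w2.pkl","wb"))
```

```text
[466.73881527 114.40867673 267.7906608 ] 0.024964978711634365 [-0.48327771  1.62108301  0.05240273]
```

View pics/w2.png

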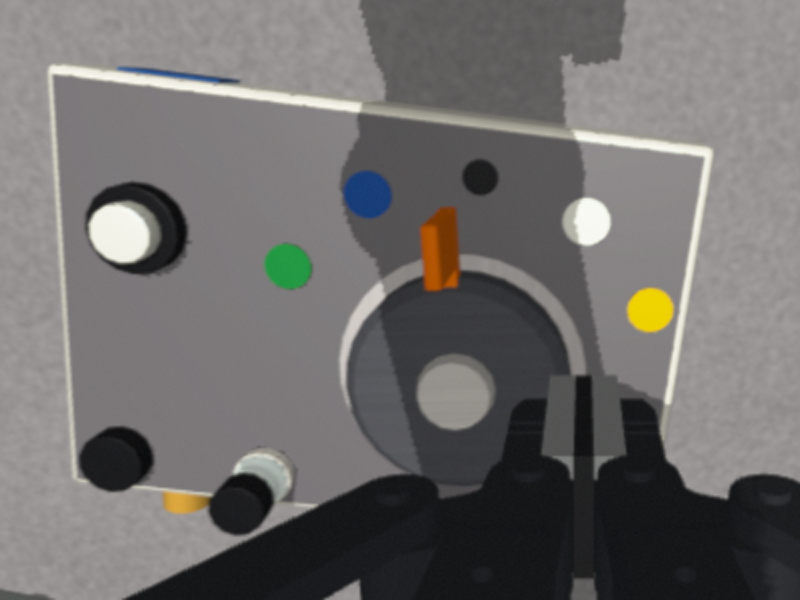

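```bash
cat >> h.py <<'E'
def wcam(d):
    s=d["s"];H=np.array(d["hand_eye"]);R=np.array(s["eef_rot"]);t=np.array(s["tcp_pos"])
    return dict(K=d["K"],depth=d["depth"],eye=R@H[:3,3]+t,orientation=R@H[:3,:3],pixels=d["pixels"])
E
python3 - <<'E'
import pickle,numpy as np
from h import *
np.set_printoptions(precision=1,suppress=True)
W=wcam(pickle.load(open("pics/w2.pkl","rb")))
o=dict(hub=((456,391),76),green=((288,266),45),blue=((368,194),45),white=((586,221),45),yellow=((650,310),45),black=((480,177),45),button=((122,232),64),house=((137,229),55),tabout=((430,225),104),tabin=((433,289),104))
P={}
for k,(t,z) in o.items():
    t=(t[0]/2+30,t[1]/2+100); P[k]=atz(W,*t,z); print(k,P[k],bydepth(W,*t))
for k in P:
    d=(P[k]-P["hub"])[:2]; print(k,np.hypot(*d),np.arctan2(d[1],d[0]))
s=pickle.load(open("pics/w2.pkl","rb"))
# finger pixel extents in tool frame via depth
H=np.array(s["hand_eye"]);K=s["K"]
for u,v in [(550,380),(622,380),(550,450),(622,450),(515,410),(660,410),(585,400)]:
    uu,vv=u/2+30,v/2+100; z=s["depth"][int(vv),int(uu)]
    print((u,v),(H@np.r_[np.linalg.inv(K)@[uu,vv,1]*z,1])[:3])
E
```

```text
hub [560.1  71.2  76. ] [559.8  71.3  76.8]
green [524.6 -28.3  45. ] [524.5 -28.1  45.4]
blue [478.6   6.8  45. ] [478.1   7.3  47.1]
white [468.1 116.9  45. ] [467.6 116.8  47.8]
yellow [506.9 160.1  45. ] [506.5 159.8  46.4]
black [457.9  60.3  45. ] [457.6  60.4  46.7]
button [ 519.  -102.3   64. ] [ 517.9 -100.4   67.3]
house [ 518.8 -100.2   55. ] [514.9 -93.7  67. ]
tabout [474.   49.4 104. ] [474.1  49.2 103.1]
tabin [501.8  55.4 104. ] [501.8  55.4 104.2]
hub 0.0 0.0
green 105.64946672023771 -1.9136022969059132
blue 103.96632312372984 -2.4724713751847527
white 102.71975639059147 2.6808391456726164
yellow 103.50246012370867 2.1101784380845126
black 102.80685817650945 -3.034529468096167
button 178.3497412284164 -1.8035201107867398
house 176.37872668426496 -1.8073277297384682
tabout 88.88434294385058 -2.8930738913423655
tabin 60.39763619415792 -2.8756180551668393
(550, 380) [ 10.9  -5.7 -18.8]
(622, 380) [-88.5  22.  223.1]
(550, 450) [ 10.8  -4.5 -47.1]
(622, 450) [ 10.5   6.8 -46.6]
(515, 410) [  6.5 -12.2 -23. ]
(660, 410) [-106.1   42.9  223. ]
(585, 400) [ 11.2   1.1 -28.8]
```

Positions agree to about 5 mm: hub about (560,68), green at angle -1.93, tab at -2.89. The tab has to turn counter-clockwise about 0.96 rad. I'll come down on its +y side.

```bash
python3 -m jog '[{"x":0.022,"y":-0.08,"z":-0.05,"ax":0,"ay":0,"az":0.008,"claw":0},{"x":0.022,"y":-0.08,"z":-0.12,"ax":0,"ay":0,"az":0.008,"claw":0},{"x":0.022,"y":-0.08,"z":-0.18,"ax":0,"ay":0,"az":0.008,"claw":0},{"x":0.022,"y":-0.08,"z":-0.22,"ax":0,"ay":0,"az":0.008,"claw":0},{"x":0.022,"y":-0.08,"z":-0.22,"ax":0,"ay":0,"az":0.008,"claw":0}]'
python3 -m jog '[{"x":0,"y":0,"z":-0.05,"ax":0,"ay":0,"az":0,"claw":0},{"x":0,"y":0,"z":-0.09,"ax":0,"ay":0,"az":0,"claw":0},{"x":0,"y":0,"z":-0.12,"ax":0,"ay":0,"az":0,"claw":0},{"x":0,"y":0,"z":-0.135,"ax":0,"ay":0,"az":0,"claw":0},{"x":0,"y":0,"z":-0.135,"ax":0,"ay":0,"az":0,"claw":0}]'
python3 - <<'E'
from bench import ctrl, optics
import cv2,pickle
optics.get_image("side");optics.get_image("side")
s=ctrl.sense(); print(s["tcp_pos"],s["eef_rot"],s["contact_force"],s["time"])
d=optics.get_image("wrist"); cv2.imwrite("pics/w3.png",d["pixels"]); d["s"]=s; pickle.dump(d,open("pics/w3.pkl","wb"))
d=optics.get_image("side"); cv2.imwrite("pics/s3.png",cv2.resize(d["pixels"][170:350,220:440],None,fx=3,fy=3))
E
```

```text
time: 1.97
tcp_pos: [474.0, 76.5, 153.4]
eef_rot: [[-0.969, -0.247, -0.006], [-0.247, 0.969, -0.004], [0.007, -0.002, -1.0]]
contact_force: [-0.0, -0.2, -0.0]
opening: 0.002
time: 2.38
tcp_pos: [473.5, 77.2, 85.5]
eef_rot: [[-0.969, -0.248, -0.007], [-0.248, 0.969, -0.004], [0.008, -0.002, -1.0]]
contact_force: [-0.3, -0.0, -0.0]
opening: 0.0
[474.43701067  77.07078004  86.84668429] [[-0.96897694 -0.24709671 -0.00518681]
 [-0.24708075  0.96898846 -0.00353063]
 [ 0.00589837 -0.00213954 -0.99998032]] [-0.00291939  0.21588631  0.55617733] 2.4833
```

View pics/w3.png

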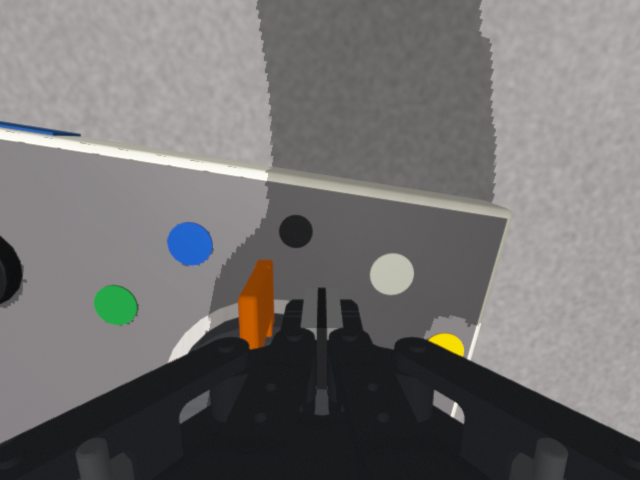

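View pics/s3.png

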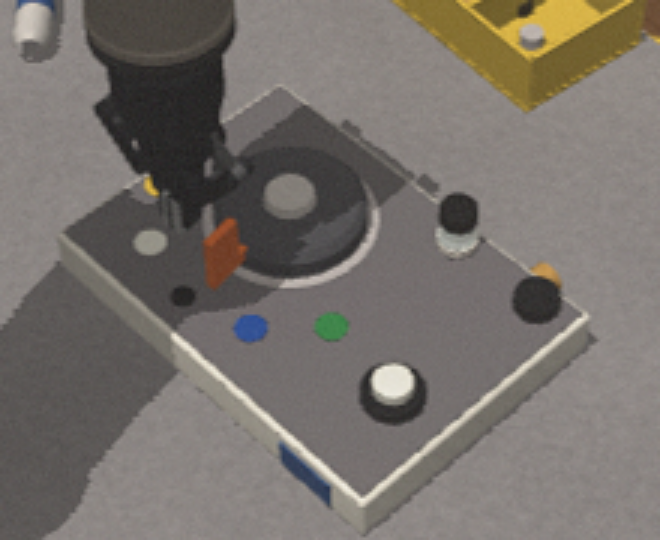

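```bash
cat > way.py <<'E'
import sys,numpy as np
from bench import ctrl
s=ctrl.sense();p=s["tcp_pos"];R=s["eef_rot"]
hub=np.array([560.,68]);c=float(sys.argv[2]) if len(sys.argv)>2 else 12; r=80
yaw=np.arctan2(R[1,1],R[0,1])
for th in map(float,sys.argv[1].split(",")):
    u=np.array([np.cos(th),np.sin(th)]);t=np.array([-u[1],u[0]])
    q=hub+r*u-c*t; want=np.arctan2(-t[1],-t[0])
    dy=(want-yaw+np.pi)%(2*np.pi)-np.pi
    print(th,"x %.3f y %.3f z %.3f az %.3f"%((q[0]-p[0])/500,(q[1]-p[1])/500,(87-p[2])/500,dy/np.pi))
E
python3 way.py=-1 2>/dev/null; python3 way.py " -2.9,-2.85,-2.75,-2.65,-2.55,-2.45,-2.4"
```

```text
-2.9 x 0.010 y -0.033 z -0.000 az -0.003
-2.85 x 0.010 y -0.041 z -0.000 az 0.013
-2.75 x 0.014 y -0.057 z -0.000 az 0.045
-2.65 x 0.018 y -0.072 z -0.000 az 0.077
-2.55 x 0.024 y -0.087 z -0.000 az 0.109
-2.45 x 0.032 y -0.102 z -0.000 az 0.141
-2.4 x 0.036 y -0.108 z -0.000 az 0.157
```

```bash
python3 -m jog '[{"x":0.01,"y":-0.02,"z":0,"ax":0,"ay":0,"az":-0.003,"claw":0},{"x":0.01,"y":-0.033,"z":0,"ax":0,"ay":0,"az":-0.003,"claw":0},{"x":0.01,"y":-0.041,"z":0,"ax":0,"ay":0,"az":0.013,"claw":0},{"x":0.014,"y":-0.057,"z":0,"ax":0,"ay":0,"az":0.045,"claw":0},{"x":0.018,"y":-0.072,"z":0,"ax":0,"ay":0,"az":0.077,"claw":0}]'
python3 - <<'E'
from bench import ctrl, optics
import cv2,pickle
s=ctrl.sense(); print(s["tcp_pos"],s["contact_force"],s["torque"])
d=optics.get_image("wrist"); cv2.imwrite("pics/w4.png",d["pixels"]); d["s"]=s; pickle.dump(d,open("pics/w4.pkl","wb"))
E
python3 way.py " -2.55,-2.45,-2.35,-2.25,-2.15"
```

```text
time: 3.0
tcp_pos: [484.0, 40.5, 87.6]
eef_rot: [[-0.88, -0.476, -0.003], [-0.476, 0.88, -0.004], [0.004, -0.002, -1.0]]
contact_force: [0.2, 2.2, 0.8]
opening: -0.001
[483.97008735  40.45285422  87.63610256] [0.24133203 2.22101294 0.75362397] [ 0.58651092 -0.07653884 -0.0092405 ]
-2.55 x 0.005 y -0.011 z -0.001 az 0.028
-2.45 x 0.013 y -0.025 z -0.001 az 0.060
-2.35 x 0.022 y -0.039 z -0.001 az 0.092
-2.25 x 0.032 y -0.051 z -0.001 az 0.124
-2.15 x 0.044 y -0.063 z -0.001 az 0.156
```

View pics/w4.png

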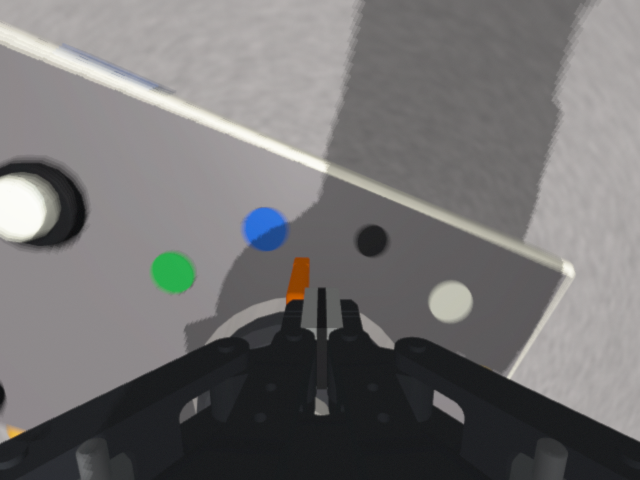

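In contact at about 2.2 N. The tab at (298,280) is turning toward blue (265,228), with green at (173,271). I'll continue.

```bash
python3 -m jog '[{"x":0.005,"y":-0.011,"z":0,"ax":0,"ay":0,"az":0.028,"claw":0},{"x":0.013,"y":-0.025,"z":0,"ax":0,"ay":0,"az":0.06,"claw":0},{"x":0.022,"y":-0.039,"z":0,"ax":0,"ay":0,"az":0.092,"claw":0},{"x":0.032,"y":-0.051,"z":0,"ax":0,"ay":0,"az":0.124,"claw":0},{"x":0.032,"y":-0.051,"z":0,"ax":0,"ay":0,"az":0.124,"claw":0}]'
python3 - <<'E'
from bench import ctrl, optics
import cv2,pickle
optics.get_image("side")
s=ctrl.sense(); print(s["tcp_pos"],s["contact_force"],s["torque"])
d=optics.get_image("wrist"); cv2.imwrite("pics/w5.png",d["pixels"]); d["s"]=s; pickle.dump(d,open("pics/w5.pkl","wb"))
E
python3 way.py " -2.25,-2.15,-2.05,-2.0,-1.95,-1.9"
```

```text
time: 3.47
tcp_pos: [500.9, 11.9, 88.1]
eef_rot: [[-0.627, -0.779, 0.0], [-0.779, 0.627, -0.005], [0.004, -0.003, -1.0]]
contact_force: [-0.2, 0.4, 0.5]
opening: -0.001
[500.6736897   12.46974285  88.00035661] [-0.80794496  0.56444515  0.5411802 ] [ 0.00965799 -0.03506144 -0.01991485]
-2.25 x -0.000 y 0.001 z -0.002 az 0.002
-2.15 x 0.011 y -0.011 z -0.002 az 0.034
-2.05 x 0.024 y -0.021 z -0.002 az 0.065
-2.0 x 0.031 y -0.025 z -0.002 az 0.081
-1.95 x 0.037 y -0.030 z -0.002 az 0.097
-1.9 x 0.045 y -0.034 z -0.002 az 0.113
```

View pics/w5.png

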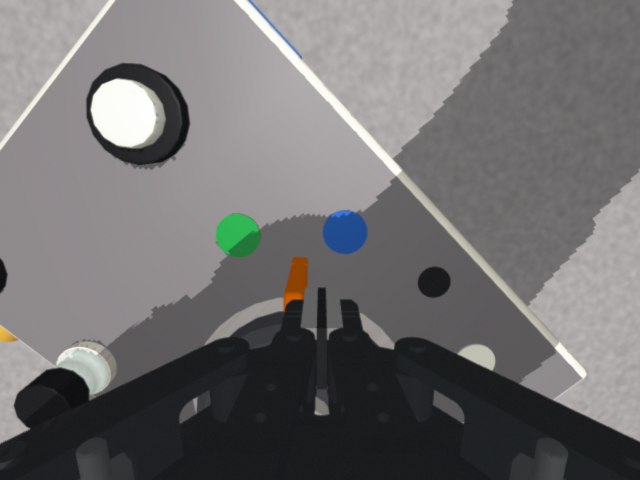

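```bash
python3 -m jog '[{"x":0.005,"y":-0.005,"z":0,"ax":0,"ay":0,"az":0.018,"claw":0},{"x":0.011,"y":-0.011,"z":-0.002,"ax":0,"ay":0,"az":0.034,"claw":0},{"x":0.018,"y":-0.016,"z":-0.002,"ax":0,"ay":0,"az":0.05,"claw":0},{"x":0.024,"y":-0.021,"z":-0.002,"ax":0,"ay":0,"az":0.065,"claw":0},{"x":0.024,"y":-0.021,"z":-0.002,"ax":0,"ay":0,"az":0.065,"claw":0}]'
python3 - <<'E'
from bench import ctrl, optics
import cv2,pickle
optics.get_image("side");optics.get_image("side")
s=ctrl.sense(); print(s["tcp_pos"],s["contact_force"],s["torque"])
d=optics.get_image("wrist"); cv2.imwrite("pics/w6.png",cv2.resize(d["pixels"][170:370,180:440],None,fx=3,fy=3,interpolation=cv2.INTER_CUBIC)); d["s"]=s; pickle.dump(d,open("pics/w6.pkl","wb"))
d=optics.get_image("top"); cv2.imwrite("pics/t6.png",cv2.resize(d["pixels"][190:302,245:395],None,fx=5,fy=5,interpolation=cv2.INTER_CUBIC)); pickle.dump(d,open("pics/t6.pkl","wb"))
d=optics.get_image("side"); cv2.imwrite("pics/s6.png",cv2.resize(d["pixels"][195:345,235:420],None,fx=4,fy=4,interpolation=cv2.INTER_CUBIC)); pickle.dump(d,open("pics/s6.pkl","wb"))
E
```

```text
time: 3.98
tcp_pos: [512.5, 2.5, 87.0]
eef_rot: [[-0.464, -0.886, 0.001], [-0.886, 0.464, -0.004], [0.004, -0.003, -1.0]]
contact_force: [-1.0, -0.3, -0.1]
opening: 0.002
[512.38422349   2.76597929  87.01177102] [-0.47001788  0.00569027  0.14672608] [-0.00060199  0.03991204 -0.05561559]
```

View pics/w6.png

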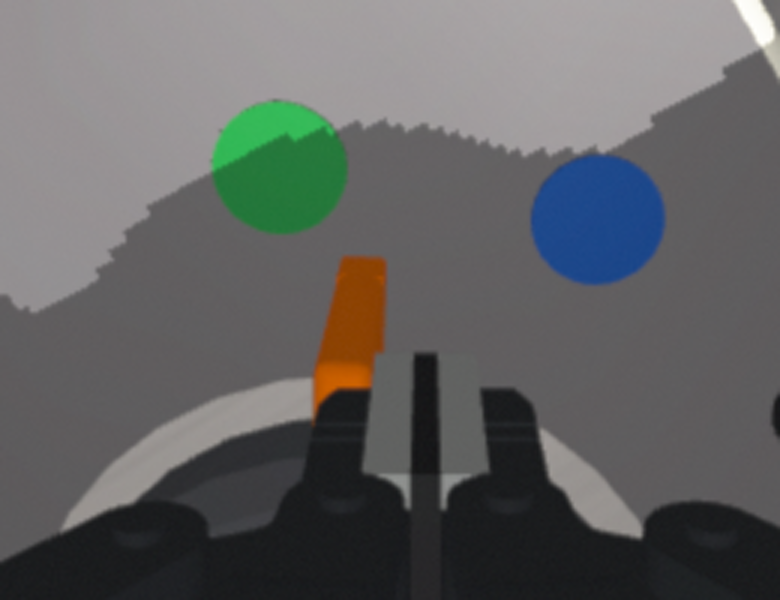

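View pics/s6.png

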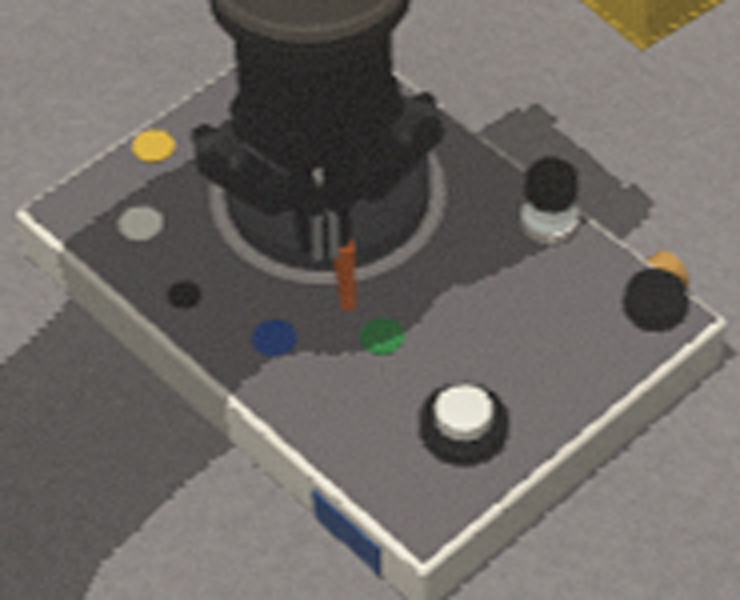

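```bash
python3 - <<'E'
import pickle,numpy as np
from h import *
np.set_printoptions(precision=1,suppress=True)
W=wcam(pickle.load(open("pics/w6.pkl","rb")))
f=lambda u,v,z:atz(W,u/3+180,v/3+170,z)
g=f(279,167,45);b=f(597,219,45);e=f(364,258,58);et=f(343,363,104)
print(g,b,e,et)
for q in(e,et):
    d=np.hypot(*(g-q)[:2]);print(d,np.arccos((92**2+106**2-d*d)/(2*92*106)))
# hub from g,b
m=(g+b)[:2]/2;v=(b-g)[:2];L=np.hypot(*v);n=np.array([-v[1],v[0]])/L
for s in(1,-1):
    h=m+s*n*np.sqrt(106**2-L*L/4);print("hub",h,L)
    for k,q in dict(g=g,b=b,e=e,et=et).items():
        dd=q[:2]-h;print(k,np.hypot(*dd),np.arctan2(dd[1],dd[0]))
E
python3 way.py " -2.05,-2,-1.95,-1.9,-1.85"
```

```text
[524.7 -29.1  45. ] [478.7   5.9  45. ] [516.9 -10.4  58. ] [517.2 -10.2 104. ]
20.347589037835384 0.1496618386837178
20.324747873883684 0.14934204797073558
hub [439.9 -92.7] 57.85222490425737
g 105.99999999999997 0.6431577404656001
b 105.99999999999999 1.1959448255709462
e 112.74420532634485 0.8189913640990361
et 113.0688470852615 0.8174405317421246
hub [563.5  69.5] 57.85222490425737
g 106.0 -1.9456478280188476
b 106.00000000000001 -2.498434913124193
e 92.4743639771978 -2.099338157623895
et 92.19705713508154 -2.0967041404002242
-2.05 x 0.000 y -0.001 z -0.000 az 0.001
-2.0 x 0.007 y -0.005 z -0.000 az 0.017
-1.95 x 0.014 y -0.009 z -0.000 az 0.033
-1.9 x 0.021 y -0.013 z -0.000 az 0.049
-1.85 x 0.028 y -0.017 z -0.000 az 0.065
```

Tab at -2.098, green at -1.946, so 0.15 rad remains. The wrist view and the circle fit agree.

```bash
python3 -m jog '[{"x":0.006,"y":-0.004,"z":0,"ax":0,"ay":0,"az":0.014,"claw":0},{"x":0.012,"y":-0.008,"z":0,"ax":0,"ay":0,"az":0.027,"claw":0},{"x":0.017,"y":-0.011,"z":0,"ax":0,"ay":0,"az":0.038,"claw":0},{"x":0.0215,"y":-0.0138,"z":0,"ax":0,"ay":0,"az":0.048,"claw":0},{"x":0.0215,"y":-0.0138,"z":0,"ax":0,"ay":0,"az":0.048,"claw":0}]'
python3 - <<'E'
from bench import ctrl, optics
import cv2,pickle
optics.get_image("side");optics.get_image("side");optics.get_image("side")
s=ctrl.sense(); print(s["tcp_pos"],s["contact_force"],s["torque"])
d=optics.get_image("wrist"); cv2.imwrite("pics/w7.png",cv2.resize(d["pixels"][170:370,180:440],None,fx=3,fy=3,interpolation=cv2.INTER_CUBIC)); d["s"]=s; pickle.dump(d,open("pics/w7.pkl","wb"))
E
```

```text
time: 4.65
tcp_pos: [523.1, -4.1, 87.0]
eef_rot: [[-0.326, -0.945, 0.002], [-0.945, 0.326, -0.004], [0.003, -0.003, -1.0]]
contact_force: [0.1, 0.6, -0.3]
opening: 0.001
[523.08503523  -4.17150889  87.0557777 ] [-0.73014944  0.32385561  0.22359922] [ 0.00098199  0.01639354 -0.03024287]
```

View pics/w7.png

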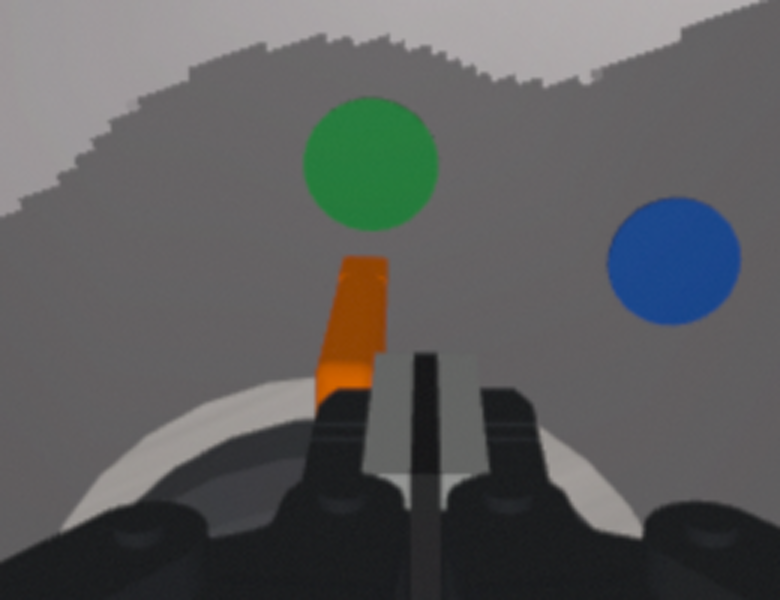

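```bash
python3 - <<'E'
import pickle,numpy as np
from h import *
W=wcam(pickle.load(open("pics/w7.pkl","rb")))
f=lambda u,v,z:atz(W,u/3+180,v/3+170,z)[:2]
g=f(371,164,45);b=f(674,261,45);e=f(365,258,58);et=f(345,363,104)
m=(g+b)/2;v=(b-g);L=np.hypot(*v);n=np.array([-v[1],v[0]])/L
h=m-n*np.sqrt(106**2-L*L/4);print("hub",h,L,"g",g)
for q in(g,b,e,et):
    dd=q-h;print(np.hypot(*dd),np.arctan2(dd[1],dd[0]))
E
python3 -m jog '[{"x":-0.014,"y":0.006,"z":0,"ax":0,"ay":0,"az":0,"claw":0},{"x":-0.028,"y":0.011,"z":0,"ax":0,"ay":0,"az":0,"claw":0},{"x":-0.028,"y":0.011,"z":0.06,"ax":0,"ay":0,"az":0,"claw":0},{"x":-0.028,"y":0.011,"z":0.13,"ax":0,"ay":0,"az":0,"claw":0},{"x":-0.028,"y":0.011,"z":0.2,"ax":0,"ay":0,"az":0,"claw":0}]'
python3 - <<'E'
from bench import ctrl, optics
import cv2,pickle
optics.get_image("side");optics.get_image("side");optics.get_image("side");optics.get_image("side")
s=ctrl.sense(); print(s["tcp_pos"],s["contact_force"])
d=optics.get_image("wrist"); cv2.imwrite("pics/w8.png",d["pixels"]); d["s"]=s; pickle.dump(d,open("pics/w8.pkl","wb"))
E
```

```text
hub [563.29632444  69.64788985] 57.87580018075761 g [524.50414446 -28.99878658]
106.0 -1.9454647369670326
105.99999999999999 -2.4984830084710246
92.46358905258734 -1.9453175730408785
92.19532499963812 -1.9437464177365
time: 5.27
tcp_pos: [507.5, 1.9, 187.8]
eef_rot: [[-0.327, -0.945, -0.0], [-0.945, 0.327, -0.004], [0.004, -0.001, -1.0]]
contact_force: [1.3, 0.6, 0.6]
opening: 0.003
[508.88882476   1.97166003 187.88643532] [-0.7543123   0.16318293 -0.73167875]
```

View pics/w8.png

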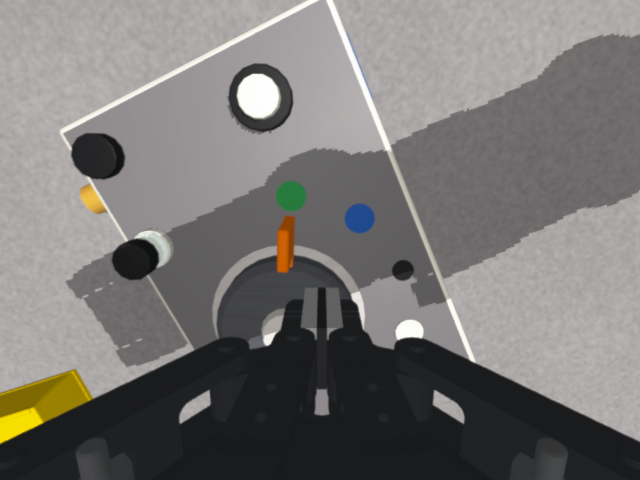

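Run:
```python
import pickle,numpy as np
from h import *
np.set_printoptions(precision=1,suppress=True)
W=wcam(pickle.load(open("pics/w8.pkl","rb")));W2=wcam(pickle.load(open("pics/w2.pkl","rb")))
T=pickle.load(open("pics/top0.pkl","rb"));S=pickle.load(open("pics/side0.pkl","rb"))
B=(258,96)
print(bydepth(W,*B),[bydepth(W,258+a,96+b)[2] for a,b in((8,0),(-8,0),(0,8),(0,-8))],"housing",[bydepth(W,a,b)[2] for a,b in((286,100),(234,98),(262,124))])
print(atz(W,*B,65),atz(W,291,196,45),tri((W,*B),(W2,91,216)),tri((W,*B),(T,363.4,255.2),(S,351,297)))
```

```text
[ 519.1 -103.3   66.4] [np.float64(67.29573309440337), np.float64(66.19176493976676), np.float64(67.14722784310288), np.float64(67.52625974420903)] housing [np.float64(56.83881185800436), np.float64(55.971701429691336), np.float64(56.978570982594476)]
[ 519.2 -103.5   65. ] [524.3 -29.   45. ] [ 519.8 -104.1   61. ] [ 518.8 -105.7   60.7]
```

Button top near (519,-104) and about 66 mm high; the housing is about 56 mm. I'll go above it.

```bash
python3 -m jog '[{"x":0.007,"y":-0.07,"z":0,"ax":0,"ay":0,"az":0,"claw":0},{"x":0.014,"y":-0.14,"z":0,"ax":0,"ay":0,"az":0,"claw":0},{"x":0.0206,"y":-0.2114,"z":-0.03,"ax":0,"ay":0,"az":0,"claw":0},{"x":0.0206,"y":-0.2114,"z":-0.1,"ax":0,"ay":0,"az":0,"claw":0},{"x":0.0206,"y":-0.2114,"z":-0.13,"ax":0,"ay":0,"az":0,"claw":0}]'
python3 - <<'E'
from bench import ctrl, optics
import cv2,pickle
for i in range(4): optics.get_image("side")
s=ctrl.sense(); print(s["tcp_pos"],s["contact_force"])
d=optics.get_image("wrist"); cv2.imwrite("pics/w9.png",d["pixels"]); d["s"]=s; pickle.dump(d,open("pics/w9.pkl","wb"))
d=optics.get_image("side"); cv2.imwrite("pics/s9.png",cv2.resize(d["pixels"][195:345,235:420],None,fx=4,fy=4,interpolation=cv2.INTER_CUBIC)); pickle.dump(d,open("pics/s9.pkl","wb"))
E
```

```text
time: 5.93
tcp_pos: [518.4, -89.2, 140.1]
eef_rot: [[-0.325, -0.946, 0.004], [-0.946, 0.325, -0.005], [0.004, -0.005, -1.0]]
contact_force: [1.9, -1.0, -1.3]
opening: 0.0
[515.84002237 -90.89788721 137.7435171 ] [0.20062768 1.22261416 1.14071707]
```

View pics/w9.png

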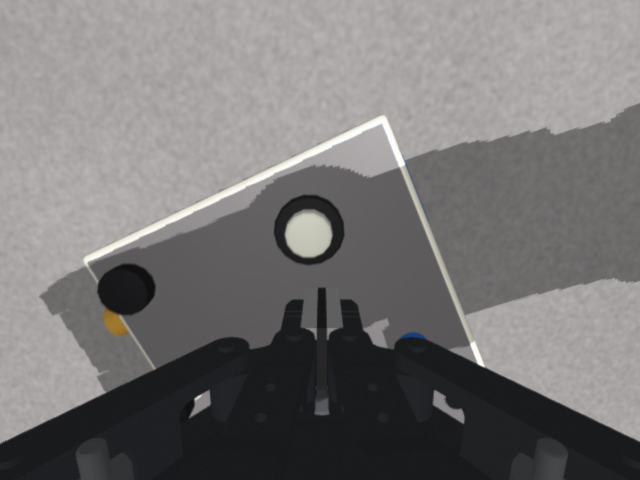

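View pics/s9.png

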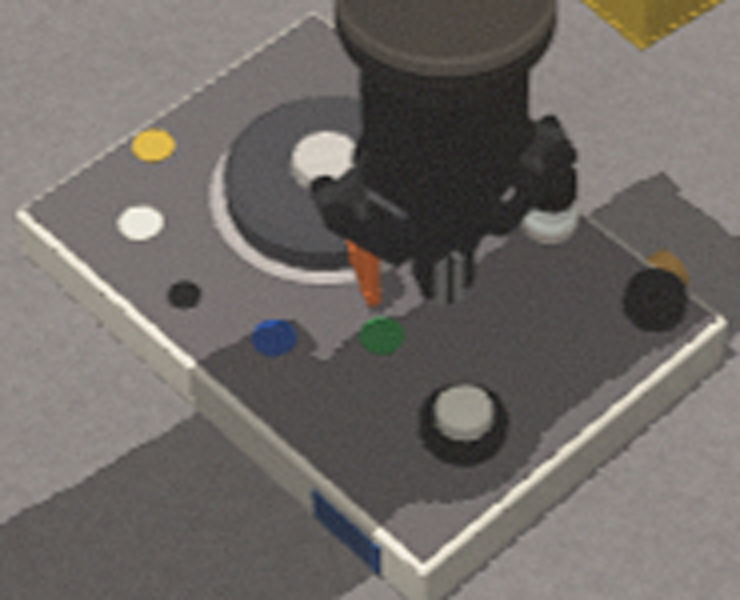

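The button sits at (308,233), ahead of the fingers; the arm stopped about 13 mm short in y. I'll locate it again from here.

Run:
```python
import pickle,numpy as np
from h import *
from bench import ctrl
np.set_printoptions(precision=1,suppress=True)
W=wcam(pickle.load(open("pics/w9.pkl","rb")));W8=wcam(pickle.load(open("pics/w8.pkl","rb")))
print(bydepth(W,308,233),atz(W,308,233,66),tri((W,308,233),(W8,258,96)))
print(ctrl.sense()["tcp_pos"])
```

```text
[ 519.4 -104.8   68. ] [ 519.7 -104.3   66. ] [ 519.7 -103.8   63.3]
[517.3 -89.1 139.4]
```

```bash
python3 -m jog '[{"x":0.0046,"y":-0.03,"z":-0.02,"ax":0,"ay":0,"az":0,"claw":0},{"x":0.0046,"y":-0.03,"z":-0.05,"ax":0,"ay":0,"az":0,"claw":0},{"x":0.0046,"y":-0.03,"z":-0.08,"ax":0,"ay":0,"az":0,"claw":0},{"x":0.0046,"y":-0.03,"z":-0.09,"ax":0,"ay":0,"az":0,"claw":0},{"x":0.0046,"y":-0.03,"z":-0.09,"ax":0,"ay":0,"az":0,"claw":0}]'
python3 - <<'E'
from bench import ctrl, optics
import cv2
for i in range(3): optics.get_image("top")
s=ctrl.sense(); print(s["tcp_pos"],s["eef_rot"],s["contact_force"])
d=optics.get_image("side"); cv2.imwrite("pics/s10.png",cv2.resize(d["pixels"][195:345,235:420],None,fx=4,fy=4,interpolation=cv2.INTER_CUBIC))
E
```

```text
time: 6.65
tcp_pos: [519.3, -102.5, 93.9]
eef_rot: [[-0.324, -0.946, -0.001], [-0.946, 0.324, -0.005], [0.005, -0.0, -1.0]]
contact_force: [-0.3, 0.3, -0.2]
opening: 0.0
[ 520.24902308 -103.27683534   95.36751679] [[-0.32467719 -0.94582414  0.00119195]
 [-0.94581255  0.32466626 -0.0055171 ]
 [ 0.00483122 -0.00291864 -0.99998407]] [-0.60589136 -0.14973943  0.48723982]
```

View pics/s10.png

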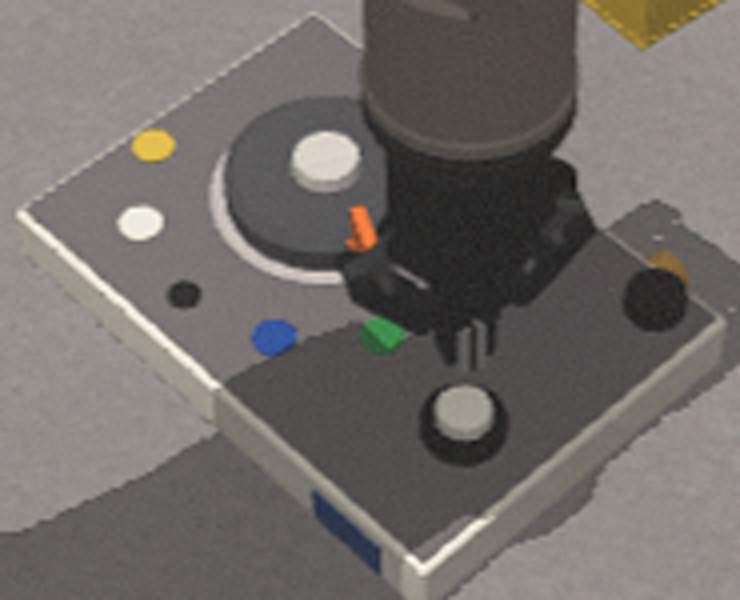

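Run:
```python
import pickle,numpy as np
S=pickle.load(open("pics/side0.pkl","rb"))
for p in ([519.8,-103.3,84],[519.6,-104,66]):
    c=S["orientation"].T@(np.array(p)-S["eye"]);u=S["K"]@c/c[2];print((u[:2]-[235,195])*4)
```

```text
[458.89497548 378.35367923]
[459.00959373 400.25407767]
```

```bash
python3 -m jog '[{"x":-0.001,"y":-0.001,"z":-0.012,"ax":0,"ay":0,"az":0,"claw":0},{"x":-0.001,"y":-0.001,"z":-0.022,"ax":0,"ay":0,"az":0,"claw":0},{"x":-0.001,"y":-0.001,"z":-0.025,"ax":0,"ay":0,"az":0,"claw":0}]'
python3 - <<'E'
from bench import ctrl, optics
import cv2
for i in range(2): optics.get_image("top")
s=ctrl.sense(); print(s["tcp_pos"],s["contact_force"])
d=optics.get_image("side"); a=cv2.resize(d["pixels"][250:320,310:390],None,fx=5,fy=5,interpolation=cv2.INTER_CUBIC)
d=optics.get_image("wrist"); b=cv2.resize(d["pixels"][220:360,240:400],None,fx=2.5,fy=2.5,interpolation=cv2.INTER_CUBIC)
cv2.imwrite("pics/c11.png",cv2.hconcat([a,b]))
E
```

```text
time: 7.1
tcp_pos: [519.4, -104.0, 82.3]
eef_rot: [[-0.325, -0.946, 0.001], [-0.946, 0.325, -0.006], [0.005, -0.003, -1.0]]
contact_force: [0.1, 0.4, 0.3]
opening: -0.001
[ 519.40065983 -104.01283002   82.42325921] [ 0.71113431  0.99834732 -0.41179694]
```

View pics/c11.png

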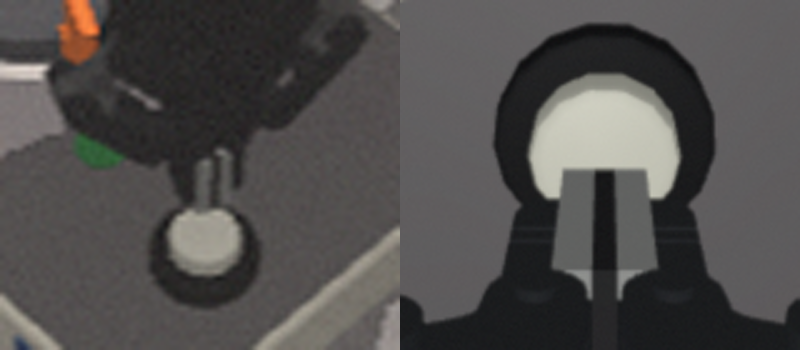

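Laterally the fingers are centred on the button (605 against 605 in the wrist crop). They look higher above it than the nominal 5 mm, so I'll descend in small steps and watch the force.

```bash
python3 -m jog '[{"x":0,"y":0,"z":-0.006,"ax":0,"ay":0,"az":0,"claw":0},{"x":0,"y":0,"z":-0.01,"ax":0,"ay":0,"az":0,"claw":0},{"x":0,"y":0,"z":-0.014,"ax":0,"ay":0,"az":0,"claw":0},{"x":0,"y":0,"z":-0.014,"ax":0,"ay":0,"az":0,"claw":0}]'
python3 - <<'E'
from bench import ctrl, optics
import cv2
s=ctrl.sense(); print(s["tcp_pos"],s["contact_force"])
d=optics.get_image("side"); a=cv2.resize(d["pixels"][250:320,310:390],None,fx=5,fy=5,interpolation=cv2.INTER_CUBIC)
d=optics.get_image("wrist"); b=cv2.resize(d["pixels"][220:360,240:400],None,fx=2.5,fy=2.5,interpolation=cv2.INTER_CUBIC)
cv2.imwrite("pics/c12.png",cv2.hconcat([a,b]))
E
```

```text
time: 7.63
tcp_pos: [519.5, -104.0, 75.4]
eef_rot: [[-0.325, -0.946, 0.001], [-0.946, 0.325, -0.005], [0.005, -0.002, -1.0]]
contact_force: [0.2, -0.6, -0.4]
opening: 0.0
[ 519.47374363 -104.02282251   75.36226372] [ 0.18352859 -0.56770124 -0.37413348]
```

View pics/c12.png

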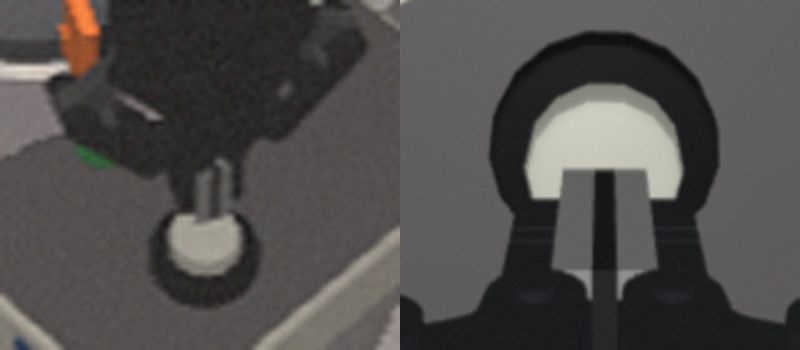

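No contact yet; the tips still stand above the button in both panels. I'll keep going in small steps.

```bash
python3 -m jog '[{"x":0,"y":0,"z":-0.005,"ax":0,"ay":0,"az":0,"claw":0},{"x":0,"y":0,"z":-0.008,"ax":0,"ay":0,"az":0,"claw":0},{"x":0,"y":0,"z":-0.008,"ax":0,"ay":0,"az":0,"claw":0}]'
python3 -m jog '[{"x":0,"y":0,"z":0,"ax":0,"ay":0,"az":0,"claw":0}]'
```

```text
time: 7.98
tcp_pos: [519.5, -104.0, 71.4]
eef_rot: [[-0.325, -0.946, 0.001], [-0.946, 0.325, -0.005], [0.005, -0.002, -1.0]]
contact_force: [-0.2, -0.4, -0.6]
opening: -0.001
time: 8.07
tcp_pos: [519.4, -104.0, 71.3]
eef_rot: [[-0.325, -0.946, 0.0], [-0.946, 0.325, -0.005], [0.005, -0.002, -1.0]]
contact_force: [0.1, 0.2, 0.8]
opening: 0.0
```

```bash
python3 -m jog '[{"x":0,"y":0,"z":-0.004,"ax":0,"ay":0,"az":0,"claw":0},{"x":0,"y":0,"z":-0.008,"ax":0,"ay":0,"az":0,"claw":0},{"x":0,"y":0,"z":-0.008,"ax":0,"ay":0,"az":0,"claw":0}]'
python3 - <<'E'
from bench import ctrl, optics
import cv2
s=ctrl.sense(); print(s["tcp_pos"],s["contact_force"])
d=optics.get_image("side"); a=cv2.resize(d["pixels"][250:320,310:390],None,fx=5,fy=5,interpolation=cv2.INTER_CUBIC)
d=optics.get_image("wrist"); b=cv2.resize(d["pixels"][220:360,240:400],None,fx=2.5,fy=2.5,interpolation=cv2.INTER_CUBIC)
cv2.imwrite("pics/c13.png",cv2.hconcat([a,b]))
E
```

```text
time: 8.32
tcp_pos: [519.2, -104.0, 66.9]
eef_rot: [[-0.325, -0.946, -0.0], [-0.946, 0.325, -0.005], [0.005, -0.002, -1.0]]
contact_force: [0.6, -0.3, -1.0]
opening: 0.001
[ 519.22037243 -103.96409337   66.87405415] [ 0.57882254 -0.30222584 -0.95430932]
```

View pics/c13.png

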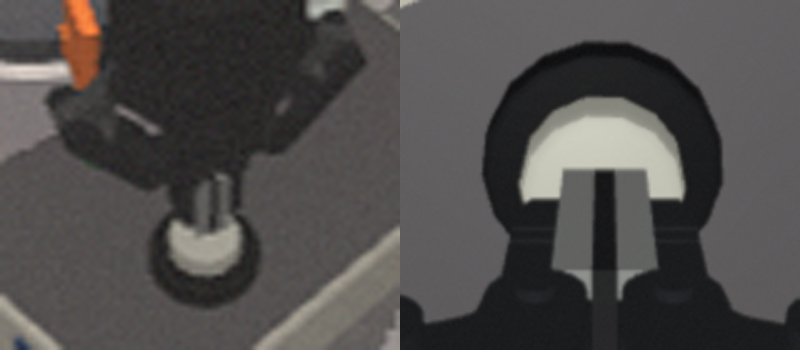

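```bash
python3 -m jog '[{"x":0,"y":0,"z":-0.005,"ax":0,"ay":0,"az":0,"claw":0},{"x":0,"y":0,"z":-0.01,"ax":0,"ay":0,"az":0,"claw":0},{"x":0,"y":0,"z":-0.01,"ax":0,"ay":0,"az":0,"claw":0}]'
python3 -m jog '[{"x":0,"y":0,"z":-0.004,"ax":0,"ay":0,"az":0,"claw":0},{"x":0,"y":0,"z":-0.006,"ax":0,"ay":0,"az":0,"claw":0},{"x":0,"y":0,"z":-0.006,"ax":0,"ay":0,"az":0,"claw":0}]'
python3 - <<'E'
from bench import ctrl, optics
import cv2,pickle
s=ctrl.sense(); print(s["tcp_pos"],s["contact_force"])
d=optics.get_image("side"); a=cv2.resize(d["pixels"][250:320,310:390],None,fx=5,fy=5,interpolation=cv2.INTER_CUBIC)
d=optics.get_image("wrist"); b=cv2.resize(d["pixels"][220:360,240:400],None,fx=2.5,fy=2.5,interpolation=cv2.INTER_CUBIC)
cv2.imwrite("pics/c14.png",cv2.hconcat([a,b]))
d["s"]=s;pickle.dump(d,open("pics/w14.pkl","wb"))
E
```

```text
time: 8.67
tcp_pos: [519.1, -103.9, 61.7]
eef_rot: [[-0.325, -0.946, -0.0], [-0.946, 0.325, -0.005], [0.005, -0.001, -1.0]]
contact_force: [0.1, -0.5, 0.2]
opening: 0.001
time: 8.92
tcp_pos: [518.9, -103.9, 58.3]
eef_rot: [[-0.325, -0.946, -0.001], [-0.946, 0.325, -0.005], [0.005, -0.001, -1.0]]
contact_force: [-0.2, -0.0, 0.1]
opening: -0.003
[ 518.89346023 -103.89883106   58.34356967] [-0.22219194 -0.04582936  0.13028564]
```

View pics/c14.png

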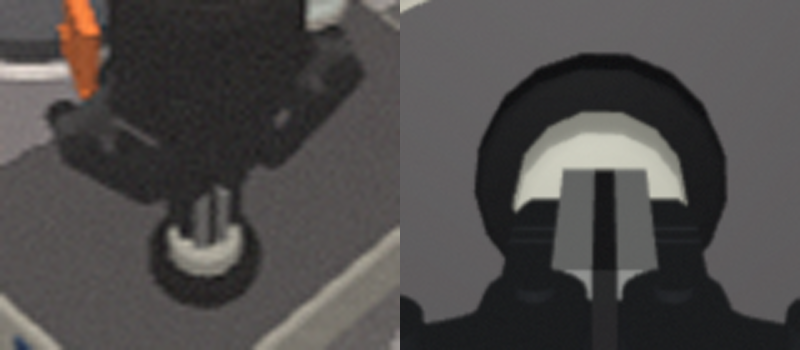

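Still closing in, with the tips about 8 mm above the button. Continuing.

```bash
python3 -m jog '[{"x":0,"y":0,"z":-0.005,"ax":0,"ay":0,"az":0,"claw":0},{"x":0,"y":0,"z":-0.01,"ax":0,"ay":0,"az":0,"claw":0},{"x":0,"y":0,"z":-0.01,"ax":0,"ay":0,"az":0,"claw":0}]'
python3 -m jog '[{"x":0,"y":0,"z":-0.004,"ax":0,"ay":0,"az":0,"claw":0},{"x":0,"y":0,"z":-0.006,"ax":0,"ay":0,"az":0,"claw":0},{"x":0,"y":0,"z":-0.006,"ax":0,"ay":0,"az":0,"claw":0}]'
python3 - <<'E'
from bench import ctrl, optics
import cv2,pickle
s=ctrl.sense(); print(s["tcp_pos"],s["contact_force"])
d=optics.get_image("side"); a=cv2.resize(d["pixels"][250:320,310:390],None,fx=5,fy=5,interpolation=cv2.INTER_CUBIC)
d=optics.get_image("wrist"); b=cv2.resize(d["pixels"][220:360,240:400],None,fx=2.5,fy=2.5,interpolation=cv2.INTER_CUBIC)
cv2.imwrite("pics/c15.png",cv2.hconcat([a,b]))
E
```

```text
time: 9.27
tcp_pos: [519.3, -103.9, 53.3]
eef_rot: [[-0.325, -0.946, -0.0], [-0.946, 0.325, -0.005], [0.005, -0.002, -1.0]]
contact_force: [0.6, -0.7, 3.8]
opening: -0.002
time: 9.52
tcp_pos: [519.3, -103.9, 50.2]
eef_rot: [[-0.325, -0.946, -0.0], [-0.946, 0.325, -0.005], [0.005, -0.001, -1.0]]
contact_force: [-0.3, -0.2, 4.3]
opening: -0.001
[ 519.30538019 -103.92571197   50.224528  ] [-0.34870977 -0.21884376  4.32579653]
```

View pics/c15.png

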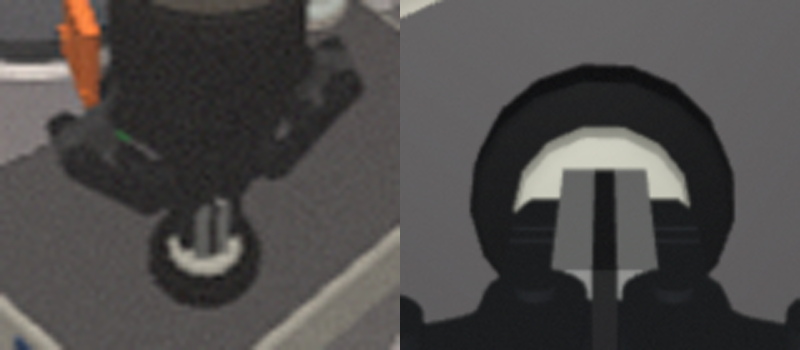

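Contact, with 4.3 N and rising. Now the final press until it bottoms out.

```bash
python3 -m jog '[{"x":0,"y":0,"z":-0.004,"ax":0,"ay":0,"az":0,"claw":0},{"x":0,"y":0,"z":-0.004,"ax":0,"ay":0,"az":0,"claw":0}]'
python3 -m jog '[{"x":0,"y":0,"z":-0.003,"ax":0,"ay":0,"az":0,"claw":0},{"x":0,"y":0,"z":-0.003,"ax":0,"ay":0,"az":0,"claw":0}]'
```

```text
time: 9.78
tcp_pos: [519.6, -104.0, 49.6]
eef_rot: [[-0.325, -0.946, 0.0], [-0.946, 0.325, -0.006], [0.005, -0.002, -1.0]]
contact_force: [-10.3, 0.4, 31.1]
opening: 0.001
time: 9.95
tcp_pos: [519.6, -104.0, 49.5]
eef_rot: [[-0.325, -0.946, 0.0], [-0.946, 0.325, -0.007], [0.006, -0.003, -1.0]]
contact_force: [-12.3, 2.0, 35.7]
opening: 0.003
```

Run:
```python
from bench import ctrl, optics
import cv2,pickle
s=ctrl.sense(); print(s["tcp_pos"],s["contact_force"])
d=optics.get_image("wrist"); d["s"]=s;pickle.dump(d,open("pics/w16.pkl","wb"))
cv2.imwrite("pics/c16.png",cv2.resize(d["pixels"][220:360,240:400],None,fx=4,fy=4,interpolation=cv2.INTER_CUBIC))
from h import *
for f in ("w14","w16"):
    W=wcam(pickle.load(open(f"pics/{f}.pkl","rb")))
    for r in (277,280,282,285): print(f,r,np.round([bydepth(W,u,r)[2] for u in (300,305,345)],1), "house",np.round([bydepth(W,u,r-30)[2] for u in (300,320,345)],1))
```

```text
[ 519.62354997 -103.99096521   49.54755663] [-12.29774788   1.97323375  35.71029723]
w14 277 [66.2 66.  59.5] house [51.4 55.7 47.8]
w14 280 [67.7 65.4 64.5] house [55.1 57.  52.9]
w14 282 [67.5 67.2 65.8] house [57.8 57.4 55.2]
w14 285 [67.  66.9 65.9] house [57.  57.5 55.7]
w16 277 [57.5 59.3 56.9] house [45.2 49.5 45.5]
w16 280 [59.5 59.9 58.1] house [47.1 54.4 45.2]
w16 282 [59.9 60.9 59.5] house [52.  56.9 49.9]
w16 285 [59.7 61.5 60.8] house [54.8 55.8 53.1]
```

View pics/c16.png

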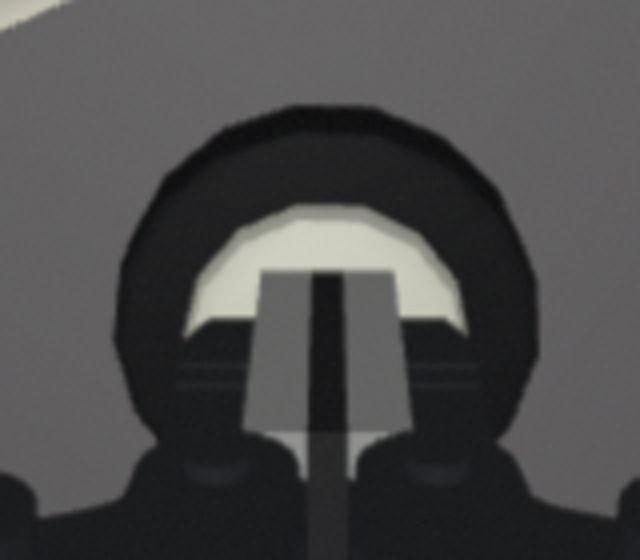

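The button's rim is down: about 66.5 mm before, about 60 mm now. It is at its end stop, so I'll raise straight up.

```bash
python3 -m jog '[{"x":0,"y":0,"z":0.02,"ax":0,"ay":0,"az":0,"claw":0},{"x":0,"y":0,"z":0.06,"ax":0,"ay":0,"az":0,"claw":0},{"x":0,"y":0,"z":0.13,"ax":0,"ay":0,"az":0,"claw":0},{"x":0,"y":0,"z":0.2,"ax":0,"ay":0,"az":0,"claw":0},{"x":0,"y":0,"z":0.26,"ax":0,"ay":0,"az":0,"claw":0}]'
python3 -m jog '[{"x":-0.06,"y":0,"z":0.08,"ax":0,"ay":0,"az":0,"claw":0},{"x":-0.12,"y":0,"z":0.12,"ax":0,"ay":0,"az":0,"claw":0},{"x":-0.12,"y":0,"z":0.12,"ax":0,"ay":0,"az":0,"claw":0},{"x":-0.12,"y":0,"z":0.12,"ax":0,"ay":0,"az":0,"claw":0}]'
python3 - <<'E'
from bench import ctrl, optics
import cv2,pickle
for i in range(4): optics.get_image("side")
s=ctrl.sense(); print(s["time"],s["tcp_pos"],s["contact_force"],abs(s["dq"]).max())
for n in("wrist","top","side"):
    d=optics.get_image(n); d["s"]=s;pickle.dump(d,open(f"pics/{n}17.pkl","wb")); cv2.imwrite(f"pics/{n}17.png",d["pixels"])
E
```

```text
time: 10.42
tcp_pos: [519.4, -103.7, 181.4]
eef_rot: [[-0.325, -0.946, 0.0], [-0.946, 0.325, -0.007], [0.006, -0.003, -1.0]]
contact_force: [1.0, 0.0, -0.6]
opening: -0.002
time: 10.75
tcp_pos: [465.4, -103.9, 236.5]
eef_rot: [[-0.325, -0.946, 0.001], [-0.946, 0.325, -0.005], [0.004, -0.003, -1.0]]
contact_force: [-0.9, -0.5, -0.2]
opening: 0.0
10.95 [ 466.06524181 -104.90769139  235.67345829] [-1.16383014  0.26539486 -0.78852787] 0.06293467002156877
```

View pics/side17.png

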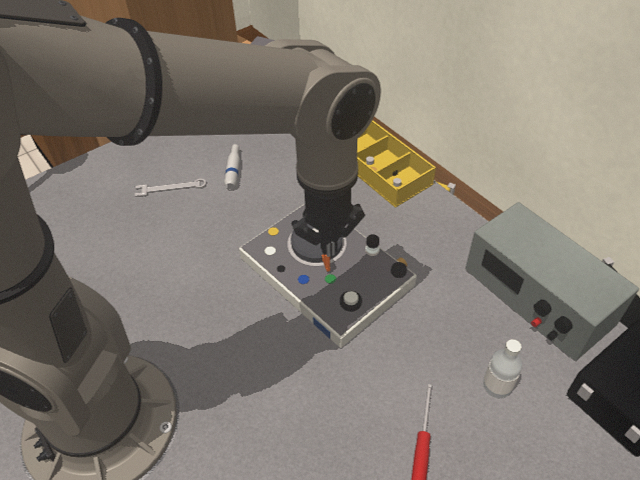

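View pics/wrist17.png

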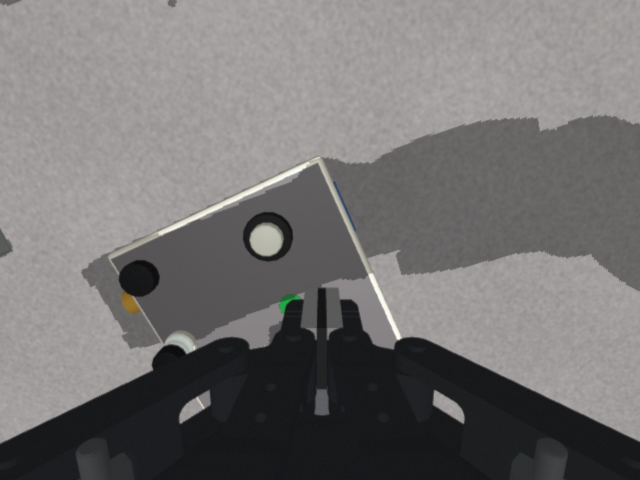

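View pics/top17.png

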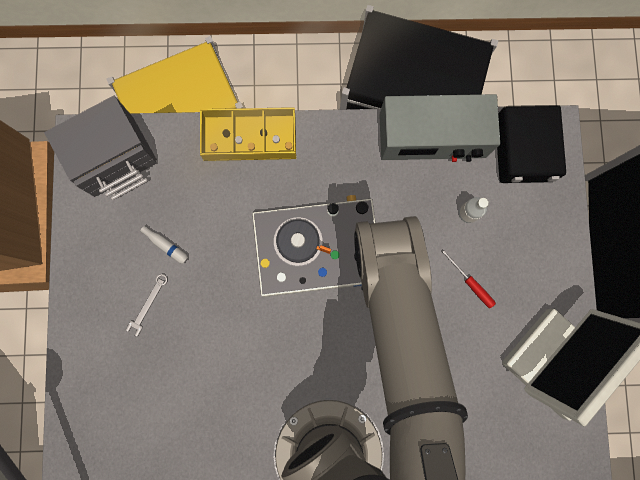

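Top view: tab near (325,248) pointing at green (334,254). In the side view the button stands proud at (350,297) and the loose things are where they were. One numeric check.

Run:
```python
import pickle,cv2
from h import *
W=wcam(pickle.load(open("pics/wrist17.pkl","rb")))
print("button z",np.round([bydepth(W,266+a,239+b)[2] for a,b in((0,0),(8,0),(-8,0),(0,8),(0,-8))],1))
T=pickle.load(open("pics/top17.pkl","rb"));cv2.imwrite("pics/t17c.png",cv2.resize(T["pixels"][215:275,275:355],None,fx=9,fy=9,interpolation=cv2.INTER_CUBIC))
```

```text
button z [66.8 66.6 66.9 67.  67.2]
```

View pics/t17c.png

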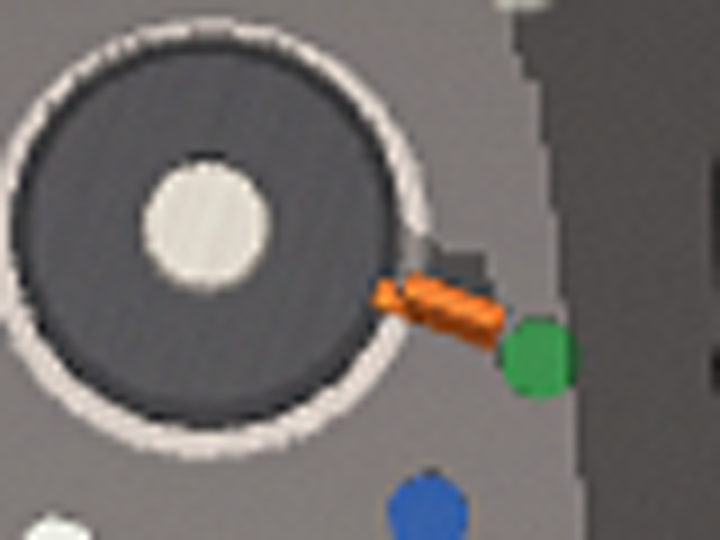

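The tab points at the green mark, and its slight upward offset in the image is height parallax. The button is back at 66.8 mm and the arm is clear, so I'm handing in.

```bash
python3 -c "
from bench import ctrl
print(ctrl.hand_in())"
```

```text
the job is handed in; nothing more can be done
None
```

I turned the selector to green with the shut fingertips, then pressed the white button to its stop and let it come back up. I handed the job in about 11 s into the 50 s limit; `hand_in` gave no verdict.

- **Selector:** I pushed the tab counter-clockwise about 0.95 rad. My wrist-camera measurement then put it within about 0.002 rad of green. A later top picture, after the press, still shows it pointing at the mark.
- **Button:** its top went from about 66.5 mm to about 60 mm against the stop. The wrist force was about 38 N there, mostly downward. The last depth check had it back up at 66.8 mm.
- **Loose things:** all of them look unmoved in the final pictures; I did not measure this. The arm was clear of everything at hand-in.

**Checks that disagreed:**
- The closed fingertips ended well short of the stated 11 mm ahead of the TCP. First contact with the button came with the TCP between 58 and 53 mm, instead of about 77 mm, so I found it by stepping down while watching the force.
- The fixed cameras and the wrist camera differed by up to about 5 mm in position. I used the wrist view for the final alignment.

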